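Fold out the hook and hang up the small pail

TASK

Fold the hook on the wooden hook board all the way out, then hang the smaller of the two steel pails on it by its wire bow, between the board and the hook's lip. Leave the larger pail standing where it is.

Things in the scene. Friction and masses are not known exactly. Their poses are not given: they have to be found in the camera images.
- hook_hinge (a point): Middle of the folding hook's pin, 141 mm above the worktop, 8 mm ahead of the face of a fixed upright wooden board (100 mm wide, 16 thick, top edge at z = 175 mm; foot 120 wide, 14 high, 15 mm ahead of the face). Axes are the board's, not the hook's: x from the hook into the board, y along the pin, z up. It faces the robot, give or take 15 degrees.
- fold_hook (a joint): Steel hook on the pin, rad: 0 folded, arm straight up; pi/2 out at its stop, arm level along -x of hook_hinge. Bar 12 mm wide (y), 8 thick, 78 mm long from the pin; lip at its end, 14 mm high when out. Folded, its end stands 44 mm above the board: pinch it there from above, along y. Starts 0 to 0.25; stays where left, 0.7 N moves it. Out, its upper side is 4 mm above the pin.
- small_pail_knob (a point): Centre of the wooden knob (20 mm dia., 40 tall) on the smaller pail, 147 mm above its base. Pail 68 mm across, rim 65 mm high, 0.13 to 0.25 kg. Under the knob a rigid 6 mm wire bow arches over the pail in this point's y-z plane; its underside is 25 mm below the knob's centre, the opening (along x) 57 mm high, 60 wide below. The hook goes through it, the bow rests on the arm.
- large_pail_knob (a point): Centre of a like knob (20 mm dia., 40 tall) on the larger pail of the same make (100 mm across the rim, rim 90 mm high, 200 mm tall in all), 180 mm above its base; bystander, to be left alone. Which pail stands left and which right of the board varies.
There are look-alikes about, which are no part of the job. What is shaped like the part that bears small_pail_knob but purple is not meant. Leave any turquoise look-alike of the part that bears hook_hinge alone.

How it is judged:
By the outcome, as a careful person would: the job done as asked, in the order asked, and still so for the second after the job is handed in, with the robot touching nothing.
It also fails if it takes over 48 s, if anything falls off the work surface, if the arm or the gripper's body presses on something with over 40 N, if the wrist force passes 120 N, or if a joint passes its speed limit or range.

ROBOT

A 7-joint arm with a two-finger parallel gripper is mounted at the origin on a cart in front of the work surface, level with it; the furniture and walls round the work are solid. World frame = base frame: x ahead of the robot, y to its left, z up, the work surface at z = 0. Lengths are in m, angles in rad, forces in N, time in s.
With the tool pointing down it reaches from about 0.425 to 0.925 m from the base axis. Payload 6.8 kg.
Tool frame: the origin (TCP) lies between the finger pads; the fingertips stand r.tcp_to_tips ahead of it and the grasp point (between the pads) lies 3 mm ahead of it (r.tcp_to_tips is the distance from the TCP to the fingertips, in m); z points along the fingers, y is the line along which they close (so a half turn about z gives the same grasp; the last joint's range is limited). The gripper opens to 85 mm and grips with 20 to 120 N. Pads are 22 mm wide; open, the fingers measure 114 mm over their backs; the gripper's body (76 mm by 85 mm) begins 54 mm behind the grasp point. The pads swing forward as they close: fully open they stand 13 mm farther back than shut.
Start: joints at [1.079, 0.477, 0.022, 1.555, -0.011, 1.109, -0.083], TCP at [0.253, -0.626, 0.253] pointing down, gripper open.
Joint ranges: [-2.96, 2.96], [-0.34, 2.1], [-1.41, 1.46], [0.24, 2.44], [-1.37, 4.51], [0.17, 1.92], [-2.96, 2.96]. Speed limits (rad/s): [2.39, 2.39, 3.14, 3.14, 3.14, 3.14, 3.14].

INTERFACE

Orientations are given as a rotation vector (axis times angle).
In Python, from bench import r gives the robot as it stands. The module is installed in compiled form; this text tells all that it offers.
- The arm moves only by the tool step_arm, never from a script. Its argument "moves" is a list of rows, each an object of numbers: "rx", "ry", "rz": the turn, a rotation vector about the tool's x, y, z in degrees; "dx", "dy", "dz": the shift along the tool's x, y, z in mm; "gripper": the opening, from -1 (shut) to 1 (fully open). In form: [{"rx": .., "ry": .., "rz": .., "dx": .., "dy": .., "dz": .., "gripper": ..}, ...]. A call has 1 to 20 rows; each row shifts and turns the commanded pose from where the row before left it, along the tool's axes as they then stand; what a row does not reach is not made up. A row lasts 1/8 s, in which the tool goes at most 62.5 mm and 10.7 degrees, less where a joint would pass 70% of its speed; a pose out of reach is approached as far as the arm can. A call is refused whole if a number of a shift passes 62.5 or a number of a turn 10.7, either way. A call with a gripper value outside its range is refused whole. The fingers move at their own pace and stop on an object; "grip_force" is the grip in N (left out, the last holds). Time passes only in rows, so rows that do not move let the fingers close. It gives the time, the measured TCP pose, the force, the opening and the grip force at its end, in the units of the state.
- r.get_obs(): the state, without advancing time (a new reading comes with each control period).
- r.grab_frame(name): name is "scene" or "top" or "wrist"; returns the picture (400x640x3 uint8, blue, green, red); there is no depth.
- r.camera_info(name): a dict with "mtx" (3x3 intrinsics, pixels), "rvec" (rotation vector, rad) and "tvec" (3), from world to camera coordinates, as OpenCV has them. Camera axes: x right, y down, z forward; pixel columns grow to the right and rows downward; lengths in m; the calibration is good to about 2 mm. A picture is of the moment at which its call begins: read the wrist's pose just before it. camera_info takes no time and is no camera call; for the wrist camera it gives the pose at the moment of the call.
- r.hand_in(): hands the job in; it is judged then, once.
The state is a dict: "clock": time; "joints": joint angles; "qvel": joint speeds; "tau": joint torques, N m; "tcp_pos": TCP position; "orientation": TCP orientation; "contact_force": force on the tool from outside, world axes, zero at the start; "moment": the same for the moment, N m; "grip_width": finger opening in m; "gripper_force": force on a finger pad.
Only numpy, scipy, OpenCV 4.12 (cv2) and the standard library are available. Lean on these libraries where they do the work, as an engineer would, in place of code of your own. Each camera call takes 0.05 s, during which the arm holds its last target. There are 200 camera calls.

## Working session

There is one attempt and no reset: what is moved stays moved. The work goes in short steps, Python scripts to look and compute and a tool call to move; the robot and the scene stay as the last step left them, time stands still between calls to the robot, and variables do not carry over. Pictures are saved under pics/ and viewed, at most 10 in all, crops included, and the job is handed in when it is done.

Besides the shell and the picture viewer there is one more tool, called after "Emit:" as name(argument=value, ...) on one line, values as JSON. step_arm: Moves the arm, as the interface text tells. Its arguments: {"type":"object","properties":{"moves":{"type":"array","items":{"type":"object","properties":{"rx":{"type":"number"},"ry":{"type":"number"},"rz":{"type":"number"},"dx":{"type":"number"},"dy":{"type":"number"},"dz":{"type":"number"},"gripper":{"type":"number"}}}},"grip_force":{"type":"number"}},"required":["moves"]}

```bash
mkdir -p pics; cat > h.py <<'E'
import numpy as np, cv2
from bench import r
def cam(n):
    c=r.camera_info(n); R=cv2.Rodrigues(np.array(c["rvec"],float))[0]
    return np.array(c["mtx"],float),R,np.array(c["tvec"],float).ravel()
def ray(c,u,v):
    K,R,t=c; d=R.T@np.linalg.solve(K,[u,v,1.]); return -R.T@t,d/np.linalg.norm(d)
def plane(c,u,v,z):
    o,d=ray(c,u,v); return o+d*(z-o[2])/d[2]
def tri(rs):
    A=sum(np.eye(3)-np.outer(d,d) for o,d in rs); b=sum((np.eye(3)-np.outer(d,d))@o for o,d in rs)
    p=np.linalg.solve(A,b); return p,[np.linalg.norm(np.cross(p-o,d))*1000 for o,d in rs]
def proj(c,p):
    K,R,t=c; q=K@(R@np.asarray(p,float)+t); return q[:2]/q[2]
E
python3 - <<'E'
from h import *
np.set_printoptions(precision=3,suppress=True)
for n in("scene","top"):
    cv2.imwrite(f"pics/{n}0.png",r.grab_frame(n)); c=cam(n); print(n,c[0][0,0],-c[1].T@c[2],c[1][2])
o=r.get_obs();print(o,r.tcp_to_tips)
E
```

```text
scene 416.9244563594737 [-0.132  0.793  0.573] [ 0.532 -0.756 -0.382]
top 440.7972192285158 [ 0.235 -0.051  1.305] [ 0.187 -0.017 -0.982]
{'clock': 0.1, 'joints': array([ 1.079,  0.478,  0.022,  1.556, -0.012,  1.109, -0.083]), 'qvel': array([-0.001, -0.001,  0.003, -0.003, -0.001,  0.002,  0.   ]), 'tau': array([  0.004, -59.776,   1.614, -28.196,   0.013,   0.005,  -0.   ]), 'tcp_pos': array([ 0.253, -0.625,  0.252]), 'orientation': array([-3.082, -0.599,  0.001]), 'contact_force': array([-0.128,  0.128,  0.443]), 'moment': array([-0.006, -0.044, -0.035]), 'gripper_force': 0.0, 'grip_width': 0.08577016997585397} 0.022
```

View pics/scene0.png

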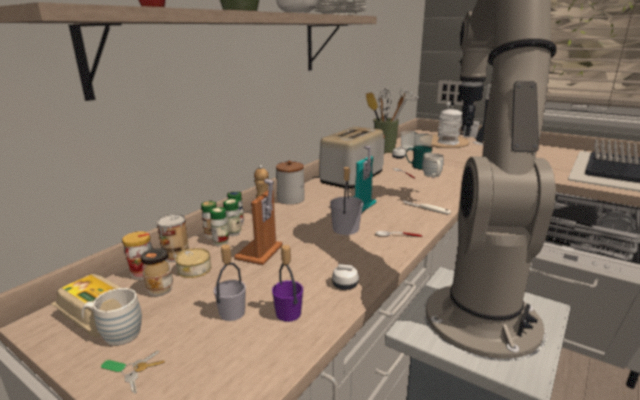

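View pics/top0.png

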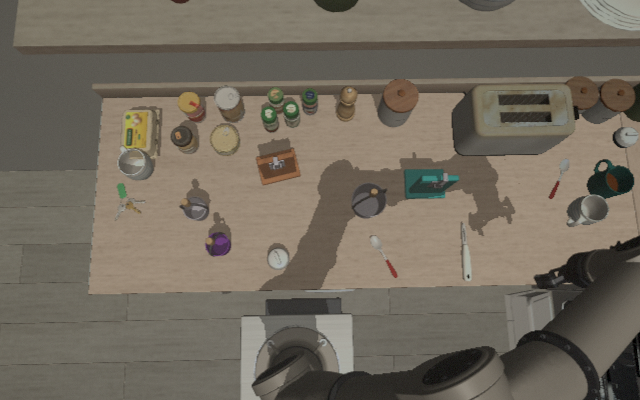

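Scene view: the wooden board is at (262,225), the small grey pail at (231,298) with its knob at (226,253), the purple look-alike at (288,300), the large grey pail at (346,215) and the turquoise board at (364,185). In the top view these are the wooden board (278,165), small pail (196,208), purple pail (219,244), large pail (368,200) and turquoise board (427,183).

Could be mistaken for the pail: purple (288,300), large (346,215). Could be mistaken for the board: turquoise (364,185). I choose the grey small pail (231,298) and the wooden board (262,225), and check them in a close crop.

```bash
python3 - <<'E'
from h import *
s=cv2.imread("pics/scene0.png");t=cv2.imread("pics/top0.png")
f=lambda a,x0,y0,w,h,k:cv2.resize(a[y0:y0+h,x0:x0+w],None,fx=k,fy=k,interpolation=cv2.INTER_CUBIC)
# scene: crop 200..300 x 170..330 (x3.6) ; top crop 170..310 x 140..240
a=f(s,200,165,100,150,4);b=f(t,170,140,100,75,4);c=f(t,250,140,60,50,6)[:300,:400]
m=np.zeros((600,800,3),np.uint8);m[:600,:400]=a;m[:300,400:]=b;m[300:600,400:760]=c
cv2.imwrite("pics/crop0.png",m)
E
```

```text
(no output)
```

View pics/crop0.png

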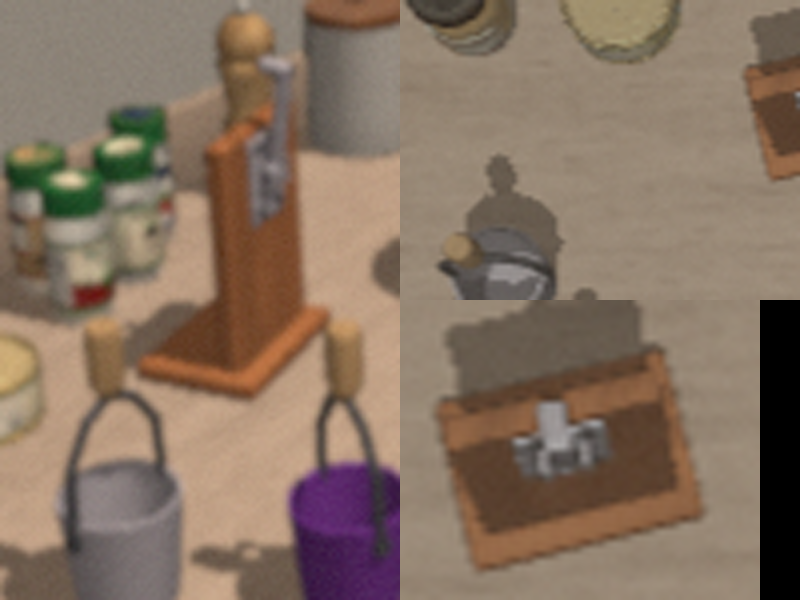

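The crop confirms it: a wooden board with a steel hook, end at about (269,180) in scene and (275,158) in top. The small grey pail's knob is at (226,254) in scene and (185,202) in top; the purple pail stands next to it.

```bash
python3 - <<'E'
from h import *
np.set_printoptions(precision=3,suppress=True)
s=cam("scene");t=cam("top")
for n,a,b in(("hook end",(269.2,180.5),(275,158.5)),("small knob",(226.2,254.2),(185.3,202.5)),("purple knob",(286,254.5),(211,241)),("big knob",(346.8,175),(378,190))):
    print(n,*tri([ray(s,*a),ray(t,*b)]))
for n,uv in(("FL",(263,185)),("FR",(300.5,175.8)),("BL",(256.5,157)),("BR",(294,148.7))): print(n,plane(t,*uv,0.014))
K,R,tt=cam("wrist");o=r.get_obs();from scipy.spatial.transform import Rotation as Ro
T=Ro.from_rotvec(o["orientation"]).as_matrix();print(K[0],T.T@(-R.T@tt-o["tcp_pos"]),(R@T));print(T)
E
```

```text
hook end [0.549 0.038 0.217] [np.float64(2.5924042295929732), np.float64(2.5924042295930305)]
small knob [0.454 0.284 0.147] [np.float64(0.08803672890144289), np.float64(0.08803672890156039)]
purple knob [0.351 0.215 0.146] [np.float64(0.9296504961326628), np.float64(0.9296504961326376)]
big knob [ 0.473 -0.227  0.17 ] [np.float64(0.2827582038299951), np.float64(0.282758203830014)]
FL [0.528 0.093 0.014]
FR [ 0.555 -0.02   0.014]
BL [0.616 0.113 0.014]
BR [ 0.64  -0.001  0.014]
[315.459   0.    319.507] [ 0.076 -0.    -0.12 ] [[ 0.001  1.    -0.   ]
 [-0.955  0.001 -0.297]
 [-0.297  0.001  0.955]]
[[ 0.927  0.374 -0.001]
 [ 0.374 -0.927  0.001]
 [-0.    -0.002 -1.   ]]
```

Heights check: knobs at 147 and 146 mm, hook end at 217 mm, and board yaw about 13°. Next, a wrist look above the board and pail.

Emit:
step_arm(moves=[{"dz": -54}, {"dz": -54}, {"dx": 33, "dy": -38}, {"dx": 33, "dy": -38}, {"dx": 33, "dy": -38}, {"dx": 33, "dy": -38}, {"dx": 33, "dy": -38}, {"dx": 33, "dy": -38}, {"dx": 33, "dy": -38}, {"dx": 33, "dy": -38}, {"dx": 33, "dy": -38}, {"dx": 33, "dy": -38}, {"dx": 33, "dy": -38}, {"dx": 33, "dy": -38}, {"dx": 33, "dy": -38}, {"dx": 33, "dy": -38}, {"rz": 8.7}, {}])

```text
invalid input at $.moves[0]: expected keys rx, ry, rz, dx, dy, dz, gripper
```

```bash
python3 - <<'E'
from h import *
import pickle
c=cam("wrist");cv2.imwrite("pics/w1.png",r.grab_frame("wrist"));pickle.dump(c,open("w1.pkl","wb"))
o=r.get_obs();print(o["clock"],o["tcp_pos"],o["orientation"],o["joints"])
E
```

```text
0.15 [ 0.25255257 -0.62552891  0.25257515] [-3.08264324e+00 -5.98939669e-01  6.41820096e-04] [ 1.07891039  0.47759064  0.02238519  1.55619541 -0.01145417  1.10930043
 -0.08308377]
```

View pics/w1.png

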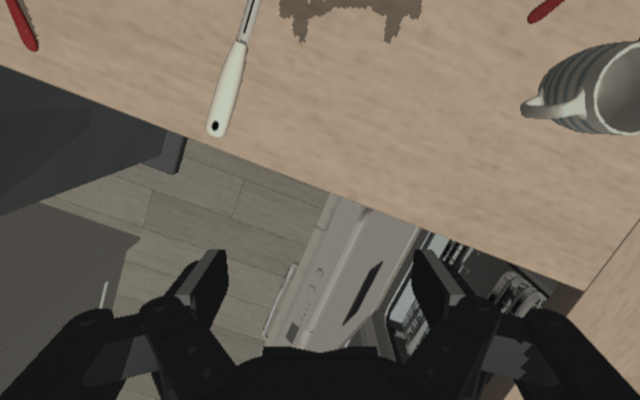

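The view is still from the start pose because the move was refused (every key is needed). Resending.

Emit:
step_arm(moves=[{"rx": 0, "ry": 0, "rz": 0, "dx": 0, "dy": 0, "dz": -54, "gripper": 1}, {"rx": 0, "ry": 0, "rz": 0, "dx": 0, "dy": 0, "dz": -54, "gripper": 1}, {"rx": 0, "ry": 0, "rz": 0, "dx": 33, "dy": -38, "dz": 0, "gripper": 1}, {"rx": 0, "ry": 0, "rz": 0, "dx": 33, "dy": -38, "dz": 0, "gripper": 1}, {"rx": 0, "ry": 0, "rz": 0, "dx": 33, "dy": -38, "dz": 0, "gripper": 1}, {"rx": 0, "ry": 0, "rz": 0, "dx": 33, "dy": -38, "dz": 0, "gripper": 1}, {"rx": 0, "ry": 0, "rz": 0, "dx": 33, "dy": -38, "dz": 0, "gripper": 1}, {"rx": 0, "ry": 0, "rz": 0, "dx": 33, "dy": -38, "dz": 0, "gripper": 1}, {"rx": 0, "ry": 0, "rz": 0, "dx": 33, "dy": -38, "dz": 0, "gripper": 1}, {"rx": 0, "ry": 0, "rz": 0, "dx": 33, "dy": -38, "dz": 0, "gripper": 1}, {"rx": 0, "ry": 0, "rz": 0, "dx": 33, "dy": -38, "dz": 0, "gripper": 1}, {"rx": 0, "ry": 0, "rz": 0, "dx": 33, "dy": -38, "dz": 0, "gripper": 1}, {"rx": 0, "ry": 0, "rz": 0, "dx": 33, "dy": -38, "dz": 0, "gripper": 1}, {"rx": 0, "ry": 0, "rz": 0, "dx": 33, "dy": -38, "dz": 0, "gripper": 1}, {"rx": 0, "ry": 0, "rz": 0, "dx": 33, "dy": -38, "dz": 0, "gripper": 1}, {"rx": 0, "ry": 0, "rz": 0, "dx": 33, "dy": -38, "dz": 0, "gripper": 1}, {"rx": 0, "ry": 0, "rz": 8.7, "dx": 0, "dy": 0, "dz": 0, "gripper": 1}, {"rx": 0, "ry": 0, "rz": 0, "dx": 0, "dy": 0, "dz": 0, "gripper": 1}])

```text
clock: 2.4
tcp_pos: [0.4818, 0.0406, 0.361]
orientation: [3.12, 0.367, -0.001]
contact_force: [-0.2, 0.4, 0.1]
grip_width: 0.0858
gripper_force: 0.0
```

```bash
python3 - <<'E'
from h import *
import pickle
c=cam("wrist");cv2.imwrite("pics/w2.png",r.grab_frame("wrist"));pickle.dump(c,open("w2.pkl","wb"))
o=r.get_obs();print(o["clock"],o["tcp_pos"],o["orientation"],o["joints"])
E
```

```text
2.45 [0.48175733 0.04000343 0.36101341] [ 3.11978812e+00  3.67405979e-01 -1.01022296e-03] [ 0.28925945  0.10243482 -0.53630457  1.8249123   0.05564233  1.22970529
 -1.59974854]
```

View pics/w2.png

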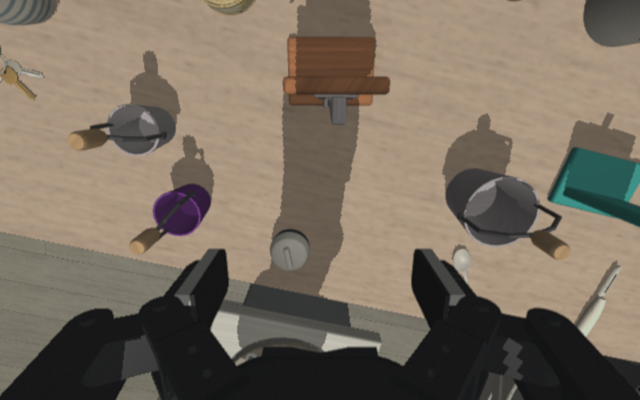

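Wrist view: wooden board (337,85) with the hook end around (338,117); small grey pail (137,128), its knob at (88,140); purple pail (180,210), and the large pail on the right. A zoom will give exact pixels.

```bash
python3 - <<'E'
from h import *
w=cv2.imread("pics/w2.png")
f=lambda a,x0,y0,w,h,k:cv2.resize(a[y0:y0+h,x0:x0+w],None,fx=k,fy=k,interpolation=cv2.INTER_CUBIC)
m=np.zeros((600,800,3),np.uint8)
m[:600,:400]=f(w,300,70,66,100,6)[:600,:400] if 0 else cv2.resize(w[70:145,310:360],(400,600),interpolation=cv2.INTER_CUBIC)
m[:400,400:]=cv2.resize(w[80:180,70:170],(400,400),interpolation=cv2.INTER_CUBIC)
cv2.imwrite("pics/crop2.png",m)
E
```

```text
(no output)
```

View pics/crop2.png

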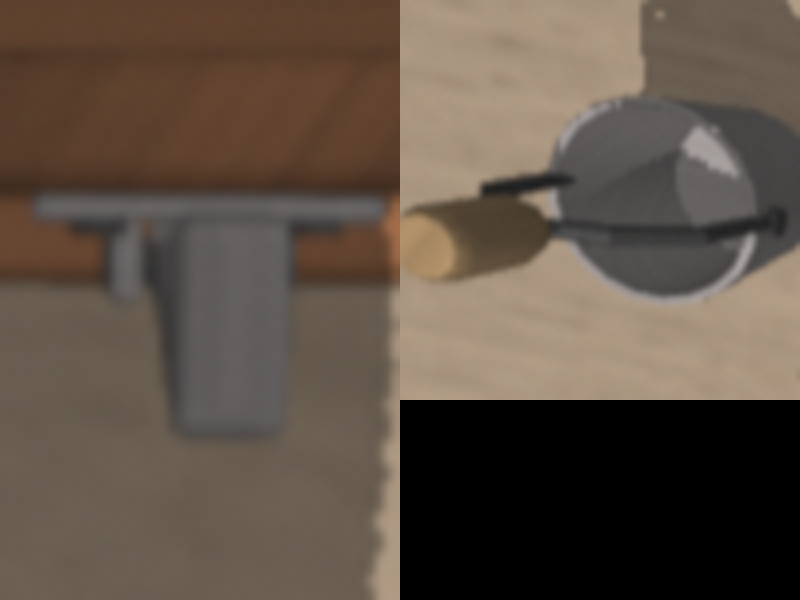

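```bash
python3 - <<'E'
from h import *
import pickle
np.set_printoptions(precision=4,suppress=True)
w=pickle.load(open("w2.pkl","rb"));s=cam("scene");t=cam("top")
bl=plane(w,284.5,93.5,.175);br=plane(w,389,93.5,.175);y=(bl-br)[:2];print("top edge",bl,br,np.linalg.norm(y),np.degrees(np.arctan2(-y[0],y[1])))
for uv in((339,124),(339,97.75),(332.5,124),(345.6,124)): print("hook",plane(w,*uv,.219))
print("hook3",tri([ray(w,339,108),ray(s,269.2,180.5),ray(t,275,158.5)]))
kn=tri([ray(w,88.5,140),ray(s,226.2,254.2),ray(t,185.3,202.5)]);print("knob",kn)
print("top of knob",plane(w,70+430/4-100,80+247/4,.167))
a=plane(w,113.75,124.5,.065);b=plane(w,157.5,137,.065);d=(a-b)[:2];print("bow",a,b,np.linalg.norm(d),np.degrees(np.arctan2(-d[0],d[1])))
c=plane(w,70+255/4,80+197/4,.065);print("rim c",c,proj(s,a),proj(s,b))
# rim ellipse pts in wrist crop: left(553,165)?,right(757,240),top(660,97),bottom(665,300)
for uv in((553,165),(757,240),(640,97),(665,299)): print(plane(w,70+(uv[0]-400)/4,80+uv[1]/4,.065))
E
```

```text
top edge [0.5484 0.0897 0.175 ] [ 0.5709 -0.0042  0.175 ] 0.09654238150013941 13.452840442737214
hook [0.5365 0.0374 0.219 ]
hook [0.5563 0.0425 0.219 ]
hook [0.5353 0.0425 0.219 ]
hook [0.5378 0.0321 0.219 ]
hook3 (array([0.5485, 0.0392, 0.2176]), [np.float64(1.2600127498960916), np.float64(3.001902458511515), np.float64(2.3486085162467782)])
knob (array([0.4542, 0.284 , 0.1472]), [np.float64(0.32677060967107546), np.float64(0.06996393665451277), np.float64(0.2662781178451293)])
top of knob [0.4558 0.2808 0.167 ]
bow [0.4572 0.3079 0.065 ] [0.4541 0.2516 0.065 ] 0.056389757401679584 -3.0727291399588634
rim c [0.457  0.2824 0.065 ] [220.4983 292.9178] [240.6021 280.9482]
[0.4597 0.315  0.065 ]
[0.4507 0.2491 0.065 ]
[0.4876 0.289  0.065 ]
[0.4239 0.2771 0.065 ]
```

Measured:
- Knob: (0.4545, 0.283, 0.147).
- Board yaw: 13.4°, top edge 97 mm (should be 100).
- Pin: about (0.552, 0.041).
- Hook angle: about 0.15 rad.
- Bow yaw: about -3°.

All of it fits the text, so I go and pinch the hook.

Emit:
step_arm(moves=[{"rx": 0, "ry": 0, "rz": 0, "dx": 29, "dy": 8, "dz": 30, "gripper": 1}, {"rx": 0, "ry": 0, "rz": 0, "dx": 29, "dy": 7, "dz": 30, "gripper": 1}, {"rx": 0, "ry": 0, "rz": 0, "dx": 0, "dy": 0, "dz": 31, "gripper": 0.3}, {"rx": 0, "ry": 0, "rz": 0, "dx": 0, "dy": 0, "dz": 31, "gripper": 0.3}, {"rx": 0, "ry": 0, "rz": 0, "dx": 0, "dy": 0, "dz": 30, "gripper": 0.3}, {"rx": 0, "ry": 0, "rz": 0, "dx": 0, "dy": 0, "dz": 0, "gripper": -1}, {"rx": 0, "ry": 0, "rz": 0, "dx": 0, "dy": 0, "dz": 0, "gripper": -1}, {"rx": 0, "ry": 0, "rz": 0, "dx": 0, "dy": 0, "dz": 0, "gripper": -1}, {"rx": 0, "ry": 0, "rz": 0, "dx": 0, "dy": 0, "dz": 0, "gripper": -1}], grip_force=20)

```text
clock: 3.58
tcp_pos: [0.5427, 0.0394, 0.2108]
orientation: [3.12, 0.364, 0.004]
contact_force: [-0.8, 0.6, 5.7]
grip_width: 0.0115
gripper_force: 25.1
```

Emit:
step_arm(moves=[{"rx": 0, "ry": 0, "rz": 0, "dx": -13, "dy": 0, "dz": 3.2, "gripper": -1}, {"rx": 0, "ry": 0, "rz": 0, "dx": -12.2, "dy": 0, "dz": 5.7, "gripper": -1}, {"rx": 0, "ry": 0, "rz": 0, "dx": -10.8, "dy": 0, "dz": 8, "gripper": -1}, {"rx": 0, "ry": 0, "rz": 0, "dx": -9, "dy": 0, "dz": 10, "gripper": -1}, {"rx": 0, "ry": 0, "rz": 0, "dx": -6.8, "dy": 0, "dz": 11.6, "gripper": -1}, {"rx": 0, "ry": 0, "rz": 0, "dx": -4.4, "dy": 0, "dz": 12.8, "gripper": -1}, {"rx": 0, "ry": 0, "rz": 0, "dx": -1.8, "dy": 0, "dz": 15.4, "gripper": -1}, {"rx": 0, "ry": 0, "rz": 0, "dx": 0, "dy": 0, "dz": 3, "gripper": -1}, {"rx": 0, "ry": 0, "rz": 0, "dx": 0, "dy": 0, "dz": 0, "gripper": -1}])

```text
clock: 4.7
tcp_pos: [0.4851, 0.0258, 0.1398]
orientation: [3.12, 0.364, -0.001]
contact_force: [-2.5, 0.6, 1.9]
grip_width: 0.0115
gripper_force: 27.9
```

```bash
python3 - <<'E'
from h import *
f=r.grab_frame("scene");cv2.imwrite("pics/s3.png",cv2.resize(f[140:290,200:320],(640,600)*1 if 0 else (480,600),interpolation=cv2.INTER_CUBIC))
o=r.get_obs();print(o["tcp_pos"],o["contact_force"],o["grip_width"])
E
```

```text
[0.48503594 0.02581762 0.13982686] [-2.06837778  1.88366357  2.58038243] 0.011922770619024687
```

View pics/s3.png

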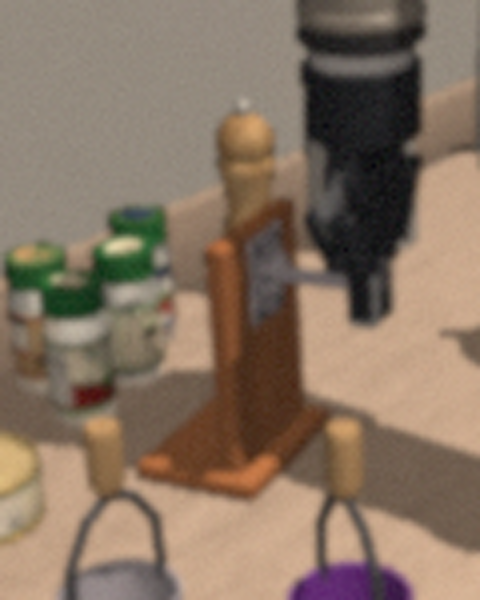

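The hook is out and level in the jaws (crop, (300,275) to (350,280)). I push a little further to be sure it is at its stop.

Emit:
step_arm(moves=[{"rx": 0, "ry": 0, "rz": 0, "dx": 0, "dy": 0, "dz": 3, "gripper": -1}, {"rx": 0, "ry": 0, "rz": 0, "dx": 0, "dy": 0, "dz": 0, "gripper": -1}])

```text
clock: 5.0
tcp_pos: [0.4852, 0.0258, 0.1374]
orientation: [3.12, 0.364, -0.001]
contact_force: [-6.1, 0.3, 12.2]
grip_width: 0.0115
gripper_force: 29.2
```

The reaction of 12 N shows it is at the stop. Releasing, lifting, then over the small pail.

Emit:
step_arm(moves=[{"rx": 0, "ry": 0, "rz": 0, "dx": 0, "dy": 0, "dz": -2, "gripper": 0.5}, {"rx": 0, "ry": 0, "rz": 0, "dx": 0, "dy": 0, "dz": 0, "gripper": 0.5}, {"rx": 0, "ry": 0, "rz": 0, "dx": 0, "dy": 0, "dz": 0, "gripper": 0.5}, {"rx": 0, "ry": 0, "rz": 0, "dx": 0, "dy": 0, "dz": -40, "gripper": 1}, {"rx": 0, "ry": 0, "rz": 0, "dx": 0, "dy": 0, "dz": -40, "gripper": 1}, {"rx": 0, "ry": 0, "rz": 0, "dx": 0, "dy": 0, "dz": -40, "gripper": 1}, {"rx": 0, "ry": 0, "rz": 0, "dx": 0, "dy": 0, "dz": -40, "gripper": 1}, {"rx": 0, "ry": 0, "rz": 0, "dx": 5, "dy": -43, "dz": 0, "gripper": 1}, {"rx": 0, "ry": 0, "rz": 0, "dx": 5, "dy": -43, "dz": 0, "gripper": 1}, {"rx": 0, "ry": 0, "rz": 0, "dx": 5, "dy": -43, "dz": 0, "gripper": 1}, {"rx": 0, "ry": 0, "rz": 0, "dx": 5, "dy": -43, "dz": 0, "gripper": 1}, {"rx": 0, "ry": 0, "rz": 0, "dx": 5, "dy": -43, "dz": 0, "gripper": 1}, {"rx": 0, "ry": 0, "rz": 0, "dx": 5, "dy": -42, "dz": 0, "gripper": 1}, {"rx": 0, "ry": 0, "rz": 8.2, "dx": 0, "dy": 0, "dz": 0, "gripper": 1}, {"rx": 0, "ry": 0, "rz": 8.2, "dx": 0, "dy": 0, "dz": 0, "gripper": 1}, {"rx": 0, "ry": 0, "rz": 0, "dx": 0, "dy": 0, "dz": 0, "gripper": 1}])

```text
clock: 7.0
tcp_pos: [0.4555, 0.2828, 0.2983]
orientation: [3.14, -0.083, -0.0]
contact_force: [-0.3, 0.2, -0.5]
grip_width: 0.0855
gripper_force: 0.0
```

```bash
python3 - <<'E'
from h import *
import pickle
c=cam("wrist");w=r.grab_frame("wrist");cv2.imwrite("pics/w4raw.png",w);pickle.dump(c,open("w4.pkl","wb"))
f=r.grab_frame("scene");cv2.imwrite("pics/s4raw.png",f)
m=np.zeros((600,800,3),np.uint8);m[:400,:640]=w;m[400:600,:240]=cv2.resize(f[165:265,220:340],(240,200))
m[300:600,400:800]=cv2.resize(f[165:240,230:330],(400,300),interpolation=cv2.INTER_CUBIC)
cv2.imwrite("pics/m4.png",m)
o=r.get_obs();print(o["clock"],o["tcp_pos"],o["orientation"],o["joints"],proj(c,[.4545,.283,.147]),proj(c,[.4545,.283,.167]))
E
```

```text
7.1 [0.45553241 0.28267996 0.29844779] [ 3.14034682e+00 -8.08285011e-02 -1.46169620e-04] [-0.12629395  0.27011309 -0.65079058  1.79888815  0.17959422  1.13235919
 -2.45859166] [319.01835105 184.25190373] [319.01149767 190.78867267]
```

View pics/m4.png

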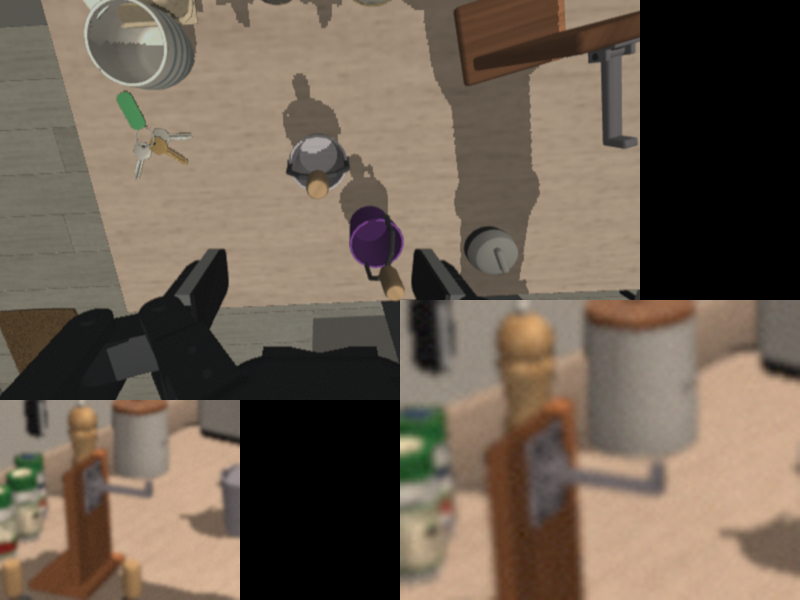

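The wrist view shows the knob at (318,186), where predicted, the bow legs at (288,168)/(348,165), and the hook out with its lip up at (620,140). The scene inset shows the arm level. Grasping the knob.

Emit:
step_arm(moves=[{"rx": 0, "ry": 0, "rz": 0, "dx": -1, "dy": 0, "dz": 36, "gripper": 1}, {"rx": 0, "ry": 0, "rz": 0, "dx": 0, "dy": 0, "dz": 36, "gripper": 0.3}, {"rx": 0, "ry": 0, "rz": 0, "dx": 0, "dy": 0, "dz": 36, "gripper": 0.3}, {"rx": 0, "ry": 0, "rz": 0, "dx": 0, "dy": 0, "dz": 35, "gripper": 0.3}, {"rx": 0, "ry": 0, "rz": 0, "dx": 0, "dy": 0, "dz": 0, "gripper": -1}, {"rx": 0, "ry": 0, "rz": 0, "dx": 0, "dy": 0, "dz": 0, "gripper": -1}, {"rx": 0, "ry": 0, "rz": 0, "dx": 0, "dy": 0, "dz": 0, "gripper": -1}, {"rx": 0, "ry": 0, "rz": 0, "dx": 0, "dy": 0, "dz": 0, "gripper": -1}, {"rx": 0, "ry": 0, "rz": 0, "dx": 0, "dy": 0, "dz": 0, "gripper": -1}], grip_force=50)

```text
clock: 8.22
tcp_pos: [0.4552, 0.2834, 0.1568]
orientation: [-3.139, 0.085, -0.003]
contact_force: [-0.3, 1.2, 5.1]
grip_width: 0.0184
gripper_force: 49.6
```

Emit:
step_arm(moves=[{"rx": 0, "ry": 0, "rz": 0, "dx": 0, "dy": 0, "dz": -28, "gripper": -1}, {"rx": 0, "ry": 0, "rz": 0, "dx": 0, "dy": 0, "dz": -28, "gripper": -1}, {"rx": 0, "ry": 0, "rz": 0, "dx": 0, "dy": 0, "dz": -28, "gripper": -1}, {"rx": 0, "ry": 0, "rz": 0, "dx": 1, "dy": 20, "dz": 0, "gripper": -1}, {"rx": 0, "ry": 0, "rz": 0, "dx": 2, "dy": 38, "dz": 0, "gripper": -1}, {"rx": 0, "ry": 0, "rz": 0, "dx": 2, "dy": 38, "dz": 0, "gripper": -1}, {"rx": 0, "ry": 0, "rz": 0, "dx": 2, "dy": 38, "dz": 0, "gripper": -1}, {"rx": 0, "ry": 0, "rz": 0, "dx": 2, "dy": 38, "dz": 0, "gripper": -1}, {"rx": 0, "ry": 0, "rz": 0, "dx": 2, "dy": 38, "dz": 0, "gripper": -1}, {"rx": 0, "ry": 0, "rz": 0, "dx": 2, "dy": 35, "dz": 0, "gripper": -1}, {"rx": 0, "ry": 0, "rz": 0, "dx": 1, "dy": 20, "dz": 0, "gripper": -1}, {"rx": 0, "ry": 0, "rz": -5.2, "dx": 0, "dy": 0, "dz": 0, "gripper": -1}, {"rx": 0, "ry": 0, "rz": -5.2, "dx": 0, "dy": 0, "dz": 0, "gripper": -1}, {"rx": 0, "ry": 0, "rz": -5.2, "dx": 0, "dy": 0, "dz": 0, "gripper": -1}, {"rx": 0, "ry": 0, "rz": 0, "dx": 0, "dy": 0, "dz": 15, "gripper": -1}, {"rx": 0, "ry": 0, "rz": 0, "dx": 0, "dy": 0, "dz": 14, "gripper": -1}, {"rx": 0, "ry": 0, "rz": 0, "dx": 0, "dy": 0, "dz": 0, "gripper": -1}])

```text
clock: 10.35
tcp_pos: [0.4533, 0.0177, 0.209]
orientation: [-3.122, -0.341, 0.004]
contact_force: [-0.4, 1.1, -1.9]
grip_width: 0.0186
gripper_force: 52.7
```

```bash
python3 - <<'E'
from h import *
import pickle
c=cam("wrist");w=r.grab_frame("wrist");cv2.imwrite("pics/w5raw.png",w);pickle.dump(c,open("w5.pkl","wb"))
f=r.grab_frame("scene");cv2.imwrite("pics/s5raw.png",f)
m=np.zeros((600,800,3),np.uint8);m[:400,:400]=w[:,130:530];m[:600,400:]=cv2.resize(f[150:300,220:320],(400,600),interpolation=cv2.INTER_CUBIC)
cv2.imwrite("pics/m5.png",m)
o=r.get_obs();print(o["clock"],o["tcp_pos"],o["orientation"],o["contact_force"],o["moment"],o["joints"])
P=np.array([.5519,.0409]);ex=np.array([.9727,.2317]);d=o["tcp_pos"][:2]-P;print("board x,y",d@ex,d@[-.2317,.9727])
E
```

```text
10.45 [0.45423269 0.01781078 0.21037996] [-3.12253708e+00 -3.41637203e-01  3.79773605e-04] [ 0.50764232  0.08968284 -2.20471705] [-0.01868499  0.02114504 -0.01391528] [ 0.32253718  0.21202244 -0.55633185  2.07706955  0.14304492  0.88894455
 -1.66707789]
board x,y -0.1003507650961892 0.0001706279156232189
```

View pics/m5.png

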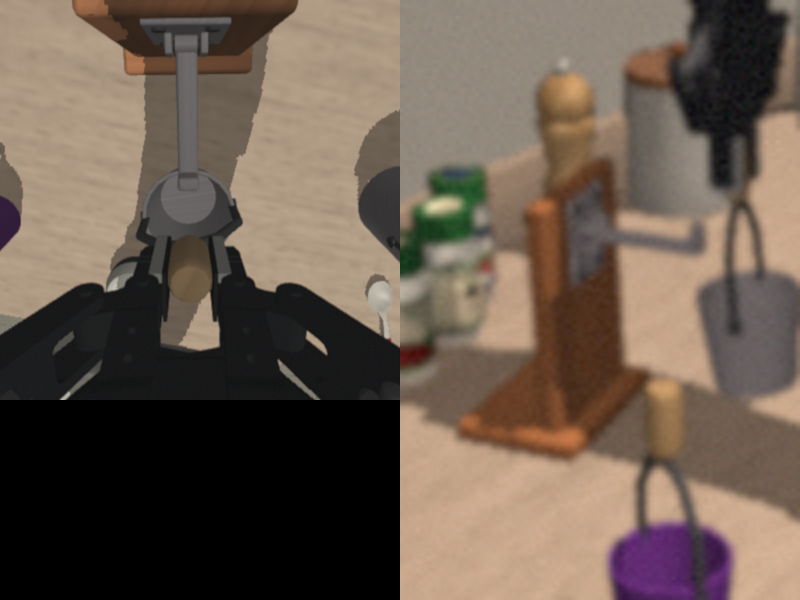

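The bow is square to the hook, which lies on its centreline (wrist arm (188,110), lip (188,180), bow legs (140,222)/(240,218)). A quick lip-height check before the fit.

```bash
python3 - <<'E'
from h import *
import pickle
w=pickle.load(open("w5.pkl","rb"));s=cam("scene")
P=np.array([.5519,.0409]);ex=np.array([.9727,.2317]);ey=np.array([-.2317,.9727])
def show(n,a,b):
    p,e=tri([ray(w,*a),ray(s,*b)]);d=p[:2]-P;print(n,d@ex,d@ey,p[2],e)
show("lip top",(318,181),(294.3,206.5))
show("bow apex?",(320,236),(305,200.5))
for uv in((260,224),(379,219)): p=plane(w,130+uv[0]-130 if 0 else uv[0]+10-0 if uv[0]<300 else 130+240,uv[1],.119);print(p)
E
```

```text
lip top -0.07424822917430139 4.37489349848345e-05 0.15504322364517598 [np.float64(1.3790122218190621), np.float64(1.3790122218190908)]
bow apex? -0.1017442869730119 -0.001696585782285333 0.17369914560650268 [np.float64(3.3664737098973485), np.float64(3.3664737098973094)]
[0.432299   0.04950633 0.119     ]
[ 0.45161104 -0.01958722  0.119     ]
```

Emit:
step_arm(moves=[{"rx": 0, "ry": 0, "rz": 0, "dx": 10, "dy": 0, "dz": 0, "gripper": -1}, {"rx": 0, "ry": 0, "rz": 0, "dx": 14, "dy": 0, "dz": 0, "gripper": -1}, {"rx": 0, "ry": 0, "rz": 0, "dx": 14, "dy": 0, "dz": 0, "gripper": -1}, {"rx": 0, "ry": 0, "rz": 0, "dx": 12, "dy": 0, "dz": 0, "gripper": -1}, {"rx": 0, "ry": 0, "rz": 0, "dx": 8, "dy": 0, "dz": 0, "gripper": -1}, {"rx": 0, "ry": 0, "rz": 0, "dx": 0, "dy": 0, "dz": 8, "gripper": -1}, {"rx": 0, "ry": 0, "rz": 0, "dx": 0, "dy": 0, "dz": 10, "gripper": -1}, {"rx": 0, "ry": 0, "rz": 0, "dx": 0, "dy": 0, "dz": 6, "gripper": -1}, {"rx": 0, "ry": 0, "rz": 0, "dx": 0, "dy": 0, "dz": 3, "gripper": -1}, {"rx": 0, "ry": 0, "rz": 0, "dx": 0, "dy": 0, "dz": 0, "gripper": -1}])

```text
clock: 11.7
tcp_pos: [0.5106, 0.03, 0.1835]
orientation: [-3.123, -0.342, 0.001]
contact_force: [-0.0, 0.2, -1.6]
grip_width: 0.0184
gripper_force: 52.7
```

Emit:
step_arm(moves=[{"rx": 0, "ry": 0, "rz": 0, "dx": 0, "dy": 0, "dz": 2, "gripper": -1}, {"rx": 0, "ry": 0, "rz": 0, "dx": 0, "dy": 0, "dz": 1.5, "gripper": -1}, {"rx": 0, "ry": 0, "rz": 0, "dx": 0, "dy": 0, "dz": 0, "gripper": -1}])

```text
clock: 12.08
tcp_pos: [0.5114, 0.03, 0.1819]
orientation: [3.122, 0.341, 0.002]
contact_force: [-4.9, -1.4, 13.9]
grip_width: 0.0186
gripper_force: 54.6
```

Contact at the expected height (14 N): the bow rests on the arm. Back off a touch, release gently, rise.

Emit:
step_arm(moves=[{"rx": 0, "ry": 0, "rz": 0, "dx": 0, "dy": 0, "dz": -1, "gripper": -1}, {"rx": 0, "ry": 0, "rz": 0, "dx": 0, "dy": 0, "dz": 0, "gripper": -0.4}, {"rx": 0, "ry": 0, "rz": 0, "dx": 0, "dy": 0, "dz": 0, "gripper": -0.3}, {"rx": 0, "ry": 0, "rz": 0, "dx": 0, "dy": 0, "dz": 0, "gripper": 0}, {"rx": 0, "ry": 0, "rz": 0, "dx": 0, "dy": 0, "dz": 0, "gripper": 0.3}, {"rx": 0, "ry": 0, "rz": 0, "dx": 0, "dy": 0, "dz": 0, "gripper": 0.3}, {"rx": 0, "ry": 0, "rz": 0, "dx": 0, "dy": 0, "dz": -10, "gripper": 0.3}, {"rx": 0, "ry": 0, "rz": 0, "dx": 0, "dy": 0, "dz": -20, "gripper": 0.3}, {"rx": 0, "ry": 0, "rz": 0, "dx": 0, "dy": 0, "dz": -40, "gripper": 0.3}, {"rx": 0, "ry": 0, "rz": 0, "dx": 0, "dy": 0, "dz": -40, "gripper": 0.3}, {"rx": 0, "ry": 0, "rz": 0, "dx": 0, "dy": 0, "dz": -30, "gripper": 0.3}, {"rx": 0, "ry": 0, "rz": 0, "dx": 0, "dy": 0, "dz": 0, "gripper": 0.3}, {"rx": 0, "ry": 0, "rz": 0, "dx": 0, "dy": 0, "dz": 0, "gripper": 0.3}, {"rx": 0, "ry": 0, "rz": 0, "dx": 0, "dy": 0, "dz": 0, "gripper": 0.3}, {"rx": 0, "ry": 0, "rz": 0, "dx": 0, "dy": 0, "dz": 0, "gripper": 0.3}, {"rx": 0, "ry": 0, "rz": 0, "dx": 0, "dy": 0, "dz": 0, "gripper": 0.3}])

```text
clock: 14.08
tcp_pos: [0.5106, 0.03, 0.3206]
orientation: [-3.123, -0.342, 0.001]
contact_force: [-0.1, 0.0, 0.6]
grip_width: 0.0552
gripper_force: 0.0
```

```bash
python3 - <<'E'
from h import *
w=r.grab_frame("wrist");f=r.grab_frame("scene")
m=np.zeros((600,800,3),np.uint8);m[:400,:400]=w[:,130:530];m[:600,400:]=cv2.resize(f[150:300,220:320],(400,600),interpolation=cv2.INTER_CUBIC)
cv2.imwrite("pics/m6.png",m);o=r.get_obs();print(o["clock"],o["contact_force"],o["tcp_pos"])
f2=r.grab_frame("scene");print(cv2.absdiff(f,f2)[150:300,220:320].mean())
E
```

```text
14.175 [-0.31261612 -0.6205757  -0.60080216] [0.51068772 0.03004076 0.32084605]
2.061177777777778
```

View pics/m6.png

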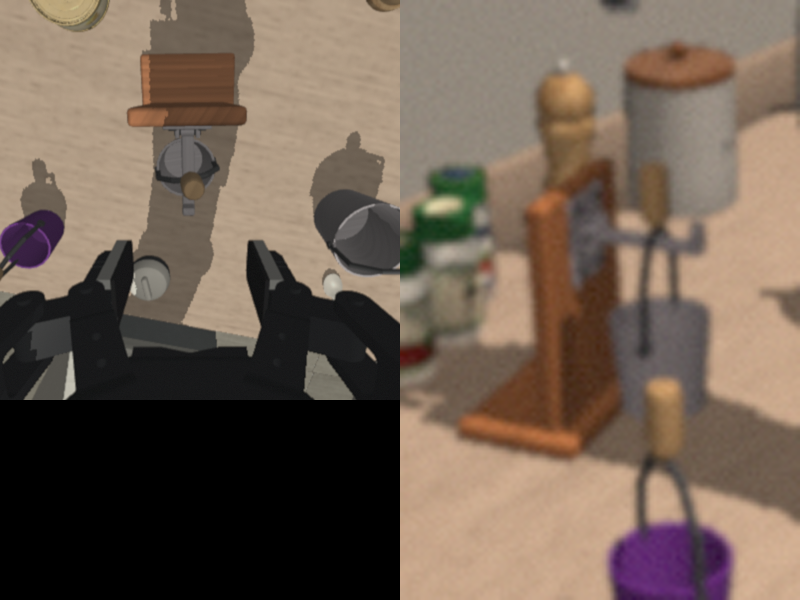

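The pail hangs by its bow on the level arm, between board and lip (wrist knob (193,185), lip (188,210)). The gripper is clear and the other pails are in place. I let it settle, then hand in.

Emit:
step_arm(moves=[{"rx": 0, "ry": 0, "rz": 0, "dx": 0, "dy": 0, "dz": -20, "gripper": 0.3}, {"rx": 0, "ry": 0, "rz": 0, "dx": 0, "dy": 0, "dz": 0, "gripper": 0.3}, {"rx": 0, "ry": 0, "rz": 0, "dx": 0, "dy": 0, "dz": 0, "gripper": 0.3}, {"rx": 0, "ry": 0, "rz": 0, "dx": 0, "dy": 0, "dz": 0, "gripper": 0.3}, {"rx": 0, "ry": 0, "rz": 0, "dx": 0, "dy": 0, "dz": 0, "gripper": 0.3}, {"rx": 0, "ry": 0, "rz": 0, "dx": 0, "dy": 0, "dz": 0, "gripper": 0.3}, {"rx": 0, "ry": 0, "rz": 0, "dx": 0, "dy": 0, "dz": 0, "gripper": 0.3}, {"rx": 0, "ry": 0, "rz": 0, "dx": 0, "dy": 0, "dz": 0, "gripper": 0.3}])

```text
clock: 15.22
tcp_pos: [0.5108, 0.03, 0.3411]
orientation: [3.123, 0.342, 0.0]
contact_force: [-0.1, 1.4, 0.1]
grip_width: 0.0553
gripper_force: 0.0
```

```bash
python3 -c "
from bench import r
print(r.hand_in())"
```

```text
the job is handed in; nothing more can be done
None
```

The job is handed in at about 15 s (no verdict was returned): the hook is folded out to its stop, the small grey pail hangs on it by its bow between board and lip, and the large pail was not touched.

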